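# Fit the guide rollers by length and hold the belt tensioner back

## Robot

A 6-joint arm with a two-finger parallel gripper is mounted at the origin on the work surface. World frame = base frame: x ahead of the robot, y to its left, z up, the work surface at z = 0. Lengths are in mm, angles in rad, forces in N, time in s.
With the tool pointing down it reaches from about 350 to 875 mm from the base axis. Payload 4.2 kg.
Tool frame: the origin (TCP) lies at the very end of the fingers, on their centre line; the grasp point (between the pads) lies 19 mm behind it; x points along the fingers, z is the direction in which the jaws open and shut, and the axes are right-handed (so a half turn about x gives the same grasp; the last joint's range is limited). The gripper opens to 87 mm and grips with 3 to 60 N. Pads are 19 mm wide; open, the fingers measure 117 mm over their backs; the gripper's body (75 mm by 190 mm) begins 51 mm behind the grasp point.
Start: joints at [-1.034, 0.385, 0.008, 0, -1.194, -0.259], TCP at [171.417, -601.012, 222.55] pointing down, gripper open.
Joint ranges: [-3.14, 3.14], [-1.21, 2.06], [-1.07, 1.41], [-3.16, 2.05], [-2.99, -0.16], [-3.1, 3.1]. Speed limits (rad/s): [2.79, 2.79, 3.14, 3.14, 3.14, 3.14].

## Interface

Orientations are given as a unit quaternion [x, y, z, w].
In Python, from rig import readout, optics, workorder gives the robot as it stands. The module is installed in compiled form; this text tells all that it offers.
- The arm moves only by the shell command python3 -m pendant 'ROWS' [OPENING] [FORCE]. ROWS is a JSON object of lists of equal length, an entry for each row: "translation": the shift along the tool's x, y, z as a fraction of full scale, a list of three; "twist": the turn, a rotation vector about the tool's x, y, z as a fraction of full scale, a list of three. A call has 1 to 5 rows; each row shifts and turns the pose as measured when the row begins, along the tool's axes as they then stand; what a row does not reach is not made up. Full scale, the value 1, is 0.03 m for a shift and 4 degrees for a turn. A row lasts 1/12 s, in which the tool goes at most 41.7 mm and 7.16 degrees, less where a joint would pass 70% of its speed; a pose out of reach is approached as far as the arm can. A call with a number of a shift or a turn outside -1 to 1 is refused whole. A call with a gripper value outside its range is refused whole. OPENING is the opening, from 0 (shut) to 1 (fully open), set as the call begins (- or left out, the last holds). The fingers move at their own pace and stop on an object; FORCE is the grip in N (left out, the last holds). Time passes only in rows, so rows that do not move let the fingers close. It gives the time, the measured TCP pose, the force and the opening at its end, in the units of the state.
- readout.sense(): the state, without advancing time (a new reading comes with each control period).
- optics.get_image(name): name is "scene" or "top"; returns the picture (384x512x3 uint8, red, green, blue); there is no depth.
- optics.calibration(name): a dict with "camera_matrix" (3x3 intrinsics, pixels), "rvec" (rotation vector, rad) and "tvec" (3), from world to camera coordinates, as OpenCV has them. Camera axes: x right, y down, z forward; pixel columns grow to the right and rows downward; lengths in mm; the calibration is good to about 2 mm. A picture is of the moment at which its call begins. calibration takes no time and is no camera call.
- workorder.hand_in(): hands the job in, once; it reports no verdict.
The state is a dict: "time": time; "joints": joint angles; "joint_vel": joint speeds; "effort": joint torques, N m; "position": TCP position; "orientation": TCP orientation; "force": force on the tool from outside, world axes, zero at the start; "torque": the same for the moment, N m; "finger_gap": opening from 0.0 (shut) to 1.0 (fully open).
Only numpy, scipy, OpenCV 4.12 (cv2) and the standard library are available. Lean on these libraries where they do the work, as an engineer would, in place of code of your own. Each camera call takes 0.05 s, during which the arm holds its last target. There are 200 camera calls.

## Task

Get this turntable drive ready for its belt. First put the two loose white rollers on the two empty posts, the short roller in the row of short posts and the long roller in the row of long posts, each standing right down on its rail and let go; then push the sprung tensioner arm back past its ratchet click until it is nearly at its rubber back stop, and finish while holding it there against its spring, clear of the pawl, so that the belt could be slipped on. Leave the other things on the bench where they are.

Things in the scene. Friction and masses are not known exactly. Their poses are not given: they have to be found in the camera images.
- drive: Belt drive bed, fixed to the bench: dark steel plate 220 x 300 mm, 8 mm thick, carrying the tensioner, its pawl, a rubber stop, two grooved aluminium wheels (up to 48 mm above the bench) and the two roller rows. Origin: on the bench under the plate's middle. x axis roughly away from the robot, y axis to the robot's left; its yaw is that of the rows and of the arm at rest.
- short_roller_mid (a point): Short loose white plastic roller: a plain tube standing upright, 26 mm outside diameter, 16 mm bore, 26 mm long, about 30 g. The point is its centre, half-way up (13 mm over its foot). Its z axis is the tube's axis.
- long_roller_mid (a point): Long loose white plastic roller: the same tube but 42 mm long. The point is its centre, half-way up (21 mm over its foot). Its z axis is the tube's axis.
- short_row: Row of short posts: aluminium rail 34 mm wide (drive x), 120 mm long (drive y), 10 mm high, with two upright steel posts at its y = -35 and +35 mm. The +y post already carries its fixed roller, the -y one is empty. The two rows lie about 80 mm apart along the drive's x; either may be the nearer. Origin: centre of the rail's underside, 8 mm above the bench.
- short_row_post (a point): Foot of the empty short post, on its axis at the rail's top face (18 mm above the bench). The post is 10 mm in diameter and 32 mm tall over the rail, the last 6 mm a cone. The short roller belongs over it, foot on the rail.
- long_row: Row of long posts: the same rail, parallel to the other row, with long posts; the +y one carries its fixed long roller, the -y one is empty. Origin: centre of the rail's underside, 8 mm above the bench.
- long_row_post (a point): Foot of the empty long post, on its axis at the rail's top face (18 mm above the bench). The post is 10 mm in diameter and 48 mm tall over the rail, the last 6 mm a cone. The long roller belongs over it, foot on the rail.
- tensioner (a joint): Angle of the tensioner arm about its vertical pivot, rad. 0: at rest, pointing along the drive's +x. It grows counter-clockwise seen from above (the push post moves towards the drive's +y), to 0.50 at the rubber back stop. The spring resists at the push post with about 5 N at rest, 10 N at the stop. Nearly at the stop means over 0.36.
- pawl (a joint): Travel of the pawl slider, m: 0 in, at most 0.010 out; moves by itself. From arm angle 0.12 on, a ramp tooth at the arm's end lifts the pawl (adding a few N to the push); at about 0.28 it clicks back in behind the tooth. Let go after that, the arm falls back on the pawl and stays at about 0.28.
- push_post (a point): Push post of the tensioner arm: upright steel pin 14 mm in diameter, 110 mm from the pivot, standing 32 to 72 mm above the bench; below it the arm's aluminium bar (18 mm wide, top face at 32 mm). The point is the pin's centre, 52 mm above the bench. A black idler roller, 28 mm diameter, up to 50 mm above the bench, stands on the arm 55 mm nearer the pivot.
- tensioner_pivot (a point): Point on the vertical pivot axis of the tensioner arm, 32 mm above the bench.
- prism: Bystander: upright glass prism, 35 mm tall, about 38 mm a side.
- loupe: Bystander: black loupe, 38 mm diameter, 28 mm tall.
- driver: Bystander: black-handled screwdriver, 160 mm long, lying flat.
- lens: Bystander: lens in a round dark mount on a foot, 74 mm tall.
- weight: Bystander: brass slotted-top weight, 40 mm diameter, 50 mm tall.
Things that resemble listed ones, but are neither listed nor needed, are in the scene too. What is shaped like the part that bears long_roller_mid but pink is not meant.

How it is judged:
By the outcome, as a careful person would: the job done as asked, in the order asked, and still so for the second after the job is handed in, while the arm keeps its last pose, push and grip.
It also fails if it takes over 72 s, if anything falls off the work surface, if the arm or the gripper's body presses on something with over 40 N, if the wrist force passes 120 N, or if a joint passes its speed limit or range.

## Working session

There is one attempt and no reset: what is moved stays moved. The work goes in short steps, Python scripts to look and compute and a shell command to move; the robot and the scene stay as the last step left them, time stands still between calls to the robot, and variables do not carry over. Pictures are saved under pics/ and viewed, about 8 in all and at most 12, crops included, and the job is handed in when it is done.

```bash
mkdir -p pics
cat > h.py <<'E'
import numpy as np, cv2
from rig import readout, optics, workorder
from scipy.spatial.transform import Rotation as R
def cal(n):
    c=optics.calibration(n); return np.array(c["camera_matrix"],float),np.array(c["rvec"],float).ravel(),np.array(c["tvec"],float).ravel()
def ray(n,u,v):
    K,r,t=cal(n); M=R.from_rotvec(r).as_matrix(); return -M.T@t, M.T@np.linalg.inv(K)@[u,v,1]
def onz(n,u,v,z):
    o,d=ray(n,u,v); return (o+d*(z-o[2])/d[2]).round(1)
def px(n,p):
    K,r,t=cal(n); return cv2.projectPoints(np.array([p],float),r,t,K,None)[0].ravel().round(1)
def tri(u1,u2):
    a,d=ray("scene",*u1); b,e=ray("top",*u2); d/=np.linalg.norm(d); e/=np.linalg.norm(e)
    A=np.stack([d,-e],1); s=np.linalg.lstsq(A,b-a,rcond=None)[0]; p,q=a+d*s[0],b+e*s[1]
    return ((p+q)/2).round(1), np.linalg.norm(p-q).round(1)
def snap(n,f,crop=None,k=1):
    im=optics.get_image(n)[:,:,::-1].copy(); cv2.imwrite(f"pics/{f}_full.png",im)
    if crop: x0,y0,x1,y1=crop; im=im[y0:y1,x0:x1]
    im=cv2.resize(im,None,fx=k,fy=k,interpolation=cv2.INTER_CUBIC); cv2.imwrite(f"pics/{f}.png",im); return im
E
python3 - <<'E'
from h import *
snap("scene","s0",k=1.5);snap("top","t0",k=1.5)
for n in("scene","top"):print(n,ray(n,256,192),cal(n)[0].tolist())
s=readout.sense();print(s)
E
```

```text
scene (array([ 963.95184136, -545.63130321,  911.11347787]), array([-0.36540764,  0.46078958, -0.80887628])) [[402.130229947144, 0.0, 260.2709399450869], [0.0, 402.130229947144, 193.6972783454624], [0.0, 0.0, 1.0]]
top (array([ 425.2054322 ,  -36.90581102, 1110.78668763]), array([ 0.14518716, -0.00312683, -0.98948371])) [[357.76395111190635, 0.0, 252.4926282188418], [0.0, 357.76395111190635, 188.98548262104708], [0.0, 0.0, 1.0]]
{'time': 0.1, 'joints': array([-1.03437055e+00,  3.85494622e-01,  6.78669823e-03, -4.06846633e-04,
       -1.19399686e+00, -2.58637908e-01]), 'joint_vel': array([ 2.31076311e-03, -1.05698764e-03,  3.24709966e-03,  2.05992431e-03,
        8.67125245e-05, -6.18460904e-04]), 'effort': array([ 2.42505866e-04, -3.91689956e+01,  1.87935323e+01,  4.23185840e+00,
        1.34868507e-02, -7.96644849e-05]), 'position': array([ 171.28438766, -600.52777949,  221.57360435]), 'orientation': array([-0.56380248,  0.42562415,  0.56495058,  0.42638208]), 'force': array([ 0.22633661, -0.55669009, -0.41334307]), 'torque': array([-0.00625835,  0.02503651,  0.02865736]), 'finger_gap': 0.9989300498610972}
```

View pics/s0.png

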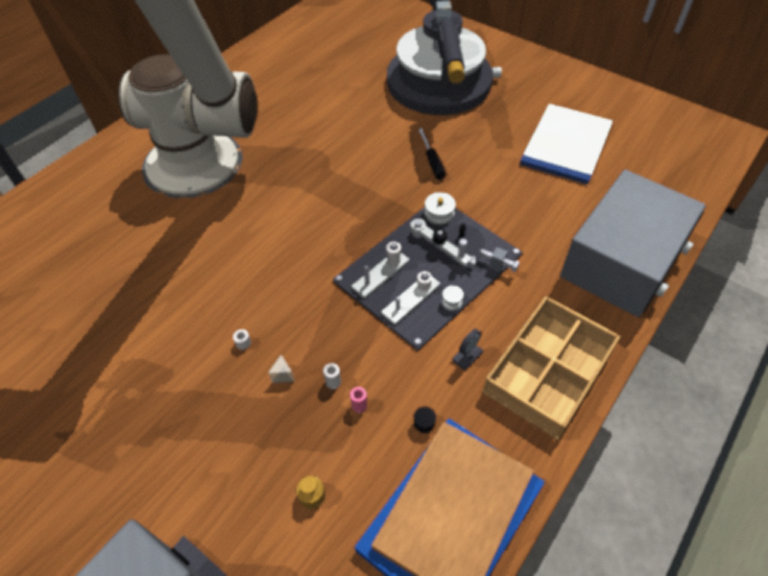

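View pics/t0.png

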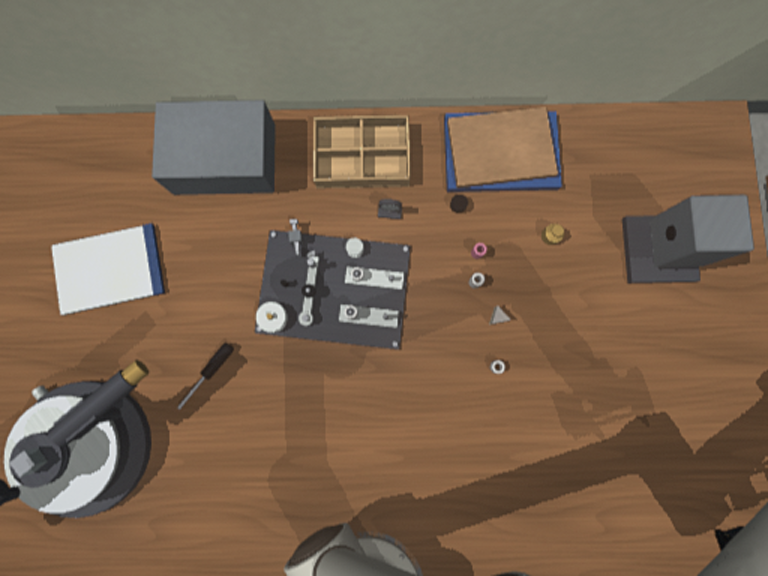

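Scene view (display px): short white roller about (241,340), long white (331,376), pink lookalike (358,400). Rails are at (380,272) and (410,298), tensioner arm at (443,243). In the top view: short (498,366), long (478,280), pink (480,249). One enlarged composite will confirm these.

Run:
```python
from h import *
s=cv2.imread("pics/s0_full.png");t=cv2.imread("pics/t0_full.png")
def c(im,x0,y0,w,h,k):return cv2.resize(im[y0:y0+h,x0:x0+w],None,fx=k,fy=k,interpolation=cv2.INTER_CUBIC)
# left: scene rollers / top rollers ; right: scene drive/ top drive
a=c(s,150,215,100,66,4);b=c(s,220,125,133,107,3);d=c(t,300,150,66,107,4);e=c(t,165,140,115,98,4)
W=np.zeros((600,800,3),np.uint8)
W[:264,:400]=a;W[:321,400:799]=b; d=c(t,300,155,66,100,3); W[270:570,:198]=d; e=c(t,165,140,115,98,2.8);W[325:325+e.shape[0],400:400+e.shape[1]]=e
cv2.imwrite("pics/c0.png",W)
```

```text
(no output)
```

View pics/c0.png

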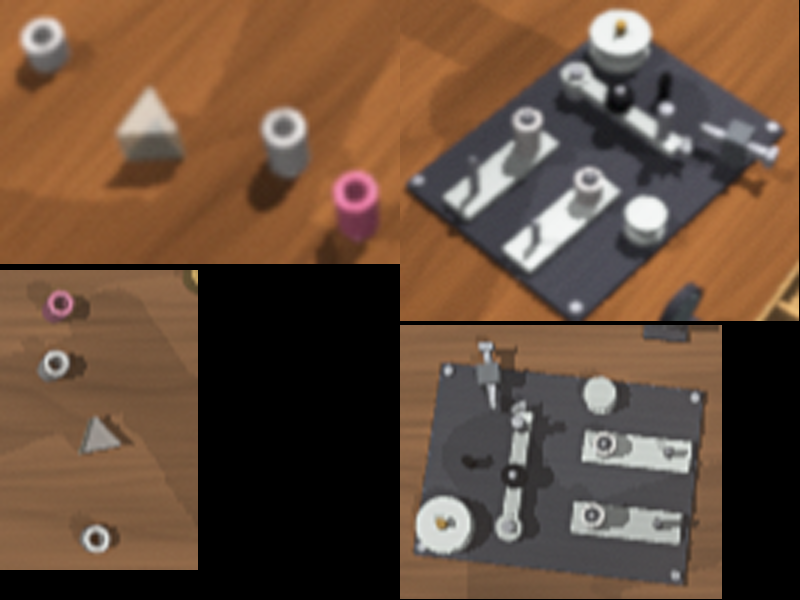

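Confirmed: the white candidates are (241,340), which is squat and so the short roller, and (331,376), which is tall and so the long one. The pink one at (358,400) is excluded. The rail nearer the robot carries the tall fixed roller, so it is the long row; the farther rail is the short row. The arm pivot is at top-crop (508,525), the push post at (520,422), and the stop is at +y (475,460).

```bash
cat >> h.py <<'E'
A=lambda x,y:(150+x/4-.4,215+y/4-.4)
B=lambda x,y:(220+(x-400)/3-.3,125+y/3-.3)
D=lambda x,y:(300+x/3-.3,155+(y-270)/3-.3)
Ec=lambda x,y:(165+(x-400)/2.8-.3,140+(y-325)/2.8-.3)
E
python3 - <<'E'
from h import *
c=[onz("top",*Ec(*p),8) for p in((447,371),(695,397),(675,576),(421,548))]; print("corners",c)
q=[onz("scene",*B(*p),8) for p in((772,127),(575,307),(417,180))]; print("corners scene",q)
for n,a,b,z in(("short",(43,37),(96,538),26),("long",(284,127),(57,364),42)):
    print(n,tri(A(*a),D(*b)),onz("scene",*A(*a),z),onz("top",*D(*b),z))
for n,a,b,z in(("fixshort",(590,180),(605,443),44),("fixlong",(528,120),(592,515),60),("push",(667,108),(520,422),72),("pivot",(575,74),(508,525),32),("idler",(620,92),(513,475),50),("shorttip",(537,226),(668,453),50),("longtip",(475,158),(658,524),66)):
    print(n,tri(B(*a),Ec(*b)),onz("scene",*B(*a),z),onz("top",*Ec(*b),z))
# refine rollers: low-sat bright mask in both
for n,f,boxes in(("top","t0",((318,230,346,256),(306,176,332,198))),("scene","s0",((150,212,175,240),(208,235,232,265)))):
    im=cv2.imread(f"pics/{f}_full.png");h=cv2.cvtColor(im,cv2.COLOR_BGR2HSV)
    for x0,y0,x1,y1 in boxes:
        m=((h[y0:y1,x0:x1,1]<70)).astype(np.uint8)
        ys,xs=np.nonzero(m);print(n,len(xs),xs.min()+x0,xs.max()+x0,ys.min()+y0,ys.max()+y0,xs.mean()+x0,ys.mean()+y0)
E
```

```text
corners [array([706.4, 193.6,   8. ]), array([670.8, -86.3,   8. ]), array([471. , -59.4,   8. ]), array([506.7, 219.7,   8. ])]
corners scene [array([707.9, 189.9,   8. ]), array([670.3, -87.8,   8. ]), array([470.9, -61.6,   8. ])]
short (array([ 422.3, -265.6,   20. ]), np.float64(1.7)) [ 425.3 -268.1   26. ] [ 422.8 -263.7   26. ]
long (array([ 597.6, -230.7,   37.2]), np.float64(0.5)) [ 599.8 -232.3   42. ] [ 596.7 -230.1   42. ]
fixshort (array([614.7,  14.1,  39. ]), np.float64(0.2)) [616.6  10.8  44. ] [613.9  13.9  44. ]
fixlong (array([534.9,  28. ,  53.8]), np.float64(0.1)) [537.9  23.8  60. ] [534.3  27.7  60. ]
push (array([635.2, 103.8,  67.4]), np.float64(2.9)) [637.9 101.4  72. ] [633.2 102.2  72. ]
pivot (array([526.8, 119.2,  30.3]), np.float64(3.8)) [526.5 116.4  32. ] [528.  120.3  32. ]
idler (array([580.6, 113.2,  44.7]), np.float64(0.2)) [582.8 109.1  50. ] [579.9 112.6  50. ]
shorttip (array([603.6, -53.6,  35.1]), np.float64(1.5)) [610.3 -61.4  50. ] [600.6 -53.9  50. ]
longtip (array([524.6, -40.6,  59.6]), np.float64(2.9)) [528.8 -43.3  66. ] [522.9 -41.6  66. ]
top 70 327 336 240 248 331.45714285714286 244.02857142857144
top 85 312 323 182 191 317.6 186.45882352941177
scene 119 155 166 220 232 160.73949579831933 225.7983193277311
scene 164 215 226 242 259 221.02439024390245 249.96951219512195
```

```bash
cat >> h.py <<'E'
YAW=-0.131
def go(target,ang=np.pi/2+YAW):
    """print shift in tool axes (rows of 30mm) & turn about tool x (rows of 4deg) to bring jaw axis to world angle ang"""
    s=readout.sense();M=R.from_quat(s["orientation"]);m=M.as_matrix();p=s["position"]
    Z=np.array([np.cos(ang),np.sin(ang),0]);Z=Z if Z@m[:,2]>0 else -Z
    X=np.array([0,0,-1.]);want=np.stack([X,np.cross(Z,X),Z],1)
    rv=(M.inv()*R.from_matrix(want)).as_rotvec(degrees=True)
    print("t",s["time"].__round__(2),"pos",p.round(1),"gap",round(s["finger_gap"],3),"F",s["force"].round(1))
    print("axes y",m[:,1].round(2),"z",m[:,2].round(2),"q6",s["joints"][5].round(2))
    d=np.array(target)-p;print("d world",d.round(1),"shift units now",(m.T@d/30).round(2),"after turn",(want.T@d/30).round(2),"turn units",(rv/4).round(2))
E
python3 - <<'E'
from h import *
go([424,-266,100])
E
```

```text
t 0.1 pos [ 171.3 -600.5  221.6] gap 0.999 F [ 0.2 -0.6 -0.4]
axes y [-0.96 -0.27  0.  ] z [-0.27  0.96  0.  ] q6 -0.26
d world [ 252.7  334.5 -121.6] shift units now [  4.07 -11.16   8.41] after turn [ 4.05 -6.9  12.16] turn units [ 5.85  0.03 -0.01]
```

```bash
python3 -m pendant '{"translation":[[0.2,-0.9,0.7],[0.2,-0.9,0.7],[0.2,-0.8,0.8],[0.2,-0.8,0.8],[0.2,-0.7,0.9]],"twist":[[1,0,0],[1,0,0],[1,0,0],[1,0,0],[1,0,0]]}' 0.6 15
python3 -m pendant '{"translation":[[0.3,-0.6,0.9],[0.3,-0.6,0.9],[0.3,-0.6,0.9],[0.3,-0.6,0.9],[0.3,-0.6,0.9]],"twist":[[0.8,0,0],[0,0,0],[0,0,0],[0,0,0],[0,0,0]]}'
python3 - <<'E'
from h import *
go([424,-266,70])
E
```

```text
time: 0.52
position: [277.4, -467.6, 187.9]
orientation: [-0.473, 0.524, 0.476, 0.524]
force: [0.3, 0.3, 0.7]
finger_gap: 0.708
time: 0.93
position: [389.0, -339.4, 140.5]
orientation: [-0.456, 0.539, 0.46, 0.539]
force: [1.4, 0.1, 1.5]
finger_gap: 0.602
t 0.93 pos [ 389.  -339.4  140.5] gap 0.602 F [1.4 0.1 1.5]
axes y [-0.99  0.16  0.  ] z [0.16 0.99 0.  ] q6 -1.33
d world [ 35.   73.4 -70.5] shift units now [ 2.35 -0.77  2.6 ] after turn [ 2.35 -0.84  2.58] turn units [-0.44  0.04 -0.06]
```

```bash
python3 -m pendant '{"translation":[[0.7,-0.3,0.9],[0.7,-0.3,0.9],[0.6,-0.2,0.8],[0,0,0]],"twist":[[-0.4,0,0],[0,0,0],[0,0,0],[0,0,0]]}' 0.6
python3 - <<'E'
from h import *
go([424,-266,4])
p=readout.sense()["position"]
print("tcp px scene",px("scene",p),"top",px("top",p))
a=snap("scene","s1",(125,180,225,260),4);b=snap("top","t1",(285,205,385,285),4)
cv2.imwrite("pics/c1.png",np.hstack([a,b]))
E
```

```text
time: 1.27
position: [427.9, -258.3, 76.9]
orientation: [-0.466, 0.531, 0.469, 0.531]
force: [-1.3, 0.0, -0.3]
finger_gap: 0.6
t 1.27 pos [ 427.9 -258.3   76.9] gap 0.6 F [-1.3  0.  -0.3]
axes y [-0.99  0.13  0.  ] z [0.13 0.99 0.  ] q6 -1.48
d world [ -3.9  -7.7 -72.9] shift units now [ 2.43  0.09 -0.28] after turn [ 2.43  0.1  -0.27] turn units [ 0.06  0.04 -0.05]
tcp px scene [159.5 210.9] top [333.5 242.2]
```

View pics/c1.png

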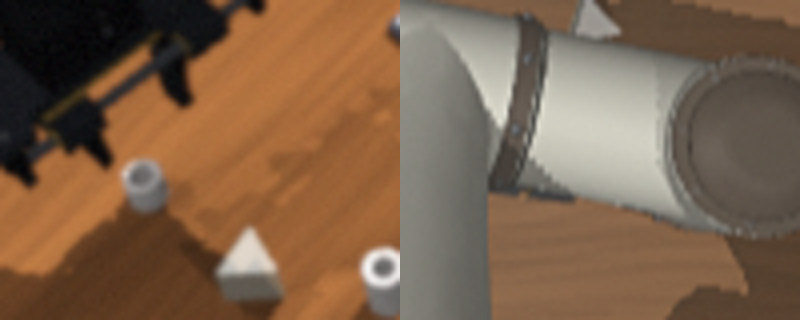

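The scene view shows the open fingertips at crop (105,165) and (185,100) with the short roller between and below at (143,172). The top view is blocked by the arm. Descending.

```bash
python3 -m pendant '{"translation":[[0,0.1,-0.28],[0.9,0,0],[0.9,0,0],[0.5,0,0],[0,0,0]],"twist":[[0,0,0],[0,0,0],[0,0,0],[0,0,0],[0,0,0]]}'
python3 - <<'E'
from h import *
go([424,-266,4])
E
```

```text
time: 1.78
position: [427.8, -277.0, 14.1]
orientation: [-0.471, 0.529, 0.461, 0.535]
force: [-0.8, -0.2, 0.3]
finger_gap: 0.599
t 1.78 pos [ 427.8 -277.    14.1] gap 0.599 F [-0.8 -0.2  0.3]
axes y [-0.99  0.13 -0.02] z [ 0.13  0.99 -0.  ] q6 -1.45
d world [ -3.8  11.  -10.1] shift units now [0.33 0.18 0.35] after turn [0.34 0.17 0.35] turn units [-0.01 -0.04  0.22]
```

```bash
python3 -m pendant '{"translation":[[0.15,0.17,0.35],[0.15,0,0],[0,0,0]],"twist":[[0,0,0.2],[0,0,0],[0,0,0]]}'
python3 - <<'E'
from h import *
go([424,-266,4])
E
```

```text
time: 2.03
position: [424.1, -268.5, 6.7]
orientation: [-0.467, 0.533, 0.463, 0.533]
force: [-0.3, 0.3, 0.0]
finger_gap: 0.604
t 2.03 pos [ 424.1 -268.5    6.7] gap 0.604 F [-0.3  0.3  0. ]
axes y [-0.99  0.14 -0.  ] z [ 0.14  0.99 -0.  ] q6 -1.47
d world [-0.1  2.5 -2.7] shift units now [0.09 0.02 0.08] after turn [0.09 0.02 0.08] turn units [-0.08 -0.05  0.05]
```

Close on it.

```bash
python3 -m pendant '{"translation":[[0.05,0,0.08],[0,0,0],[0,0,0],[0,0,0],[0,0,0]],"twist":[[0,0,0],[0,0,0],[0,0,0],[0,0,0],[0,0,0]]}' 0.2 20
python3 -m pendant '{"translation":[[0,0,0],[0,0,0]],"twist":[[0,0,0],[0,0,0]]}'
python3 - <<'E'
from h import *
go([606,-57,100])
snap("scene","s2",(125,180,225,260),6)
E
```

```text
time: 2.45
position: [426.7, -266.6, 8.3]
orientation: [-0.469, 0.531, 0.461, 0.534]
force: [-0.4, -0.3, -0.2]
finger_gap: 0.308
time: 2.62
position: [427.1, -266.6, 8.7]
orientation: [-0.469, 0.531, 0.461, 0.534]
force: [-0.4, 0.3, -0.3]
finger_gap: 0.288
t 2.62 pos [ 427.1 -266.6    8.7] gap 0.288 F [-0.4  0.3 -0.3]
axes y [-0.99  0.13 -0.01] z [ 0.13  0.99 -0.  ] q6 -1.48
d world [178.9 209.6  91.3] shift units now [-3.02 -5.    7.71] after turn [-3.04 -5.    7.7 ] turn units [-0.06 -0.07  0.16]
```

```bash
python3 -m pendant '{"translation":[[0,0,0],[0.1,0.07,0],[0.1,0,0],[0,0,0]],"twist":[[0,0,0.2],[0,0,0],[0,0,0],[0,0,0]]}' 0.4
python3 -m pendant '{"translation":[[0,0,0],[0,0,0],[0,0,0],[0,0,0],[0,0,0]],"twist":[[0,0,0],[0,0,0],[0,0,0],[0,0,0],[0,0,0]]}' 0.15 20
python3 -m pendant '{"translation":[[-0.5,0,0],[-0.5,0,0],[-0.5,0,0],[-0.5,0,0],[0,0,0]],"twist":[[0,0,0],[0,0,0],[0,0,0],[0,0,0],[0,0,0]]}'
python3 - <<'E'
from h import *
go([606,-57,100])
a=snap("scene","s2",(125,160,225,260),5)
E
```

```text
time: 3.0
position: [425.0, -266.3, 2.2]
orientation: [-0.465, 0.535, 0.465, 0.531]
force: [0.4, -0.6, 1.0]
finger_gap: 0.396
time: 3.42
position: [424.5, -266.3, 1.7]
orientation: [-0.465, 0.535, 0.465, 0.53]
force: [-0.0, 0.1, -0.4]
finger_gap: 0.292
time: 3.83
position: [423.5, -265.7, 62.6]
orientation: [-0.463, 0.536, 0.467, 0.529]
force: [0.7, -0.8, -0.9]
finger_gap: 0.292
t 3.83 pos [ 423.5 -265.7   62.6] gap 0.292 F [ 0.7 -0.8 -0.9]
axes y [-0.99  0.14  0.01] z [ 0.14  0.99 -0.  ] q6 -1.48
d world [182.5 208.7  37.4] shift units now [-1.33 -5.07  7.71] after turn [-1.25 -5.12  7.69] turn units [-0.07 -0.06 -0.14]
```

View pics/s2.png

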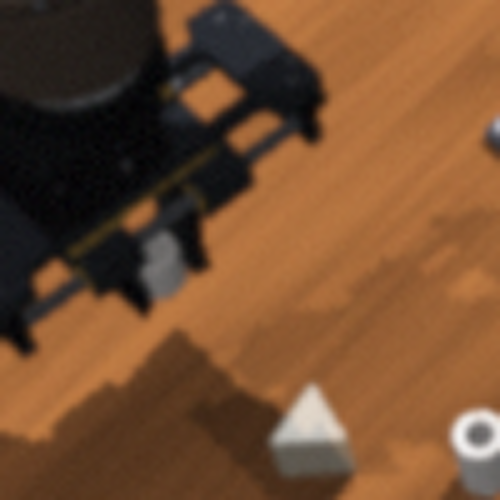

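The roller is held between the fingers at crop (165,265), so the grasp is good. Carrying it to above the short post.

```bash
python3 -m pendant '{"translation":[[-0.5,-0.6,0.9],[-0.4,-0.6,0.9],[-0.1,-0.6,0.9],[0,-0.6,0.9],[0,-0.6,0.9]],"twist":[[0,0,0],[0,0,0],[0,0,0],[0,0,0],[0,0,0]]}'
python3 -m pendant '{"translation":[[0,-0.6,0.9],[0,-0.6,0.9],[0,-0.5,0.8],[0,0,0]],"twist":[[0,0,0],[0,0,0],[0,0,0],[0,0,0]]}'
python3 - <<'E'
from h import *
go([606,-57,68])
E
```

```text
time: 4.3
position: [527.0, -142.8, 86.0]
orientation: [-0.456, 0.541, 0.467, 0.531]
force: [-0.7, -0.1, -0.1]
finger_gap: 0.289
time: 4.63
position: [593.2, -65.4, 79.4]
orientation: [-0.456, 0.541, 0.469, 0.529]
force: [0.4, -0.6, 0.0]
finger_gap: 0.289
t 4.63 pos [593.2 -65.4  79.4] gap 0.289 F [ 0.4 -0.6  0. ]
axes y [-0.99  0.14  0.03] z [ 0.14  0.99 -0.  ] q6 -1.87
d world [ 12.8   8.4 -11.4] shift units now [ 0.37 -0.39  0.34] after turn [ 0.38 -0.39  0.33] turn units [-0.21 -0.02 -0.36]
```

```bash
python3 -m pendant '{"translation":[[0.1,-0.39,0.34],[0,0,0],[0,0,0]],"twist":[[-0.2,0,-0.36],[0,0,0],[0,0,0]]}'
python3 - <<'E'
from h import *
go([606,-57,68])
print([px("scene",(606,-57,z)) for z in(18,50,68)])
a=snap("scene","s3",(195,120,335,230),5.5)
E
```

```text
time: 4.88
position: [605.0, -54.9, 71.0]
orientation: [-0.466, 0.533, 0.468, 0.529]
force: [-0.8, 0.0, -0.5]
finger_gap: 0.292
t 4.88 pos [605.  -54.9  71. ] gap 0.292 F [-0.8  0.  -0.5]
axes y [-0.99  0.13  0.01] z [ 0.13  0.99 -0.  ] q6 -1.88
d world [ 1.  -2.1 -3. ] shift units now [ 0.1  -0.04 -0.06] after turn [ 0.1  -0.04 -0.06] turn units [ 0.03 -0.04 -0.09]
[array([265.1, 205. ]), array([265.1, 198.1]), array([265. , 194.1])]
```

View pics/s3.png

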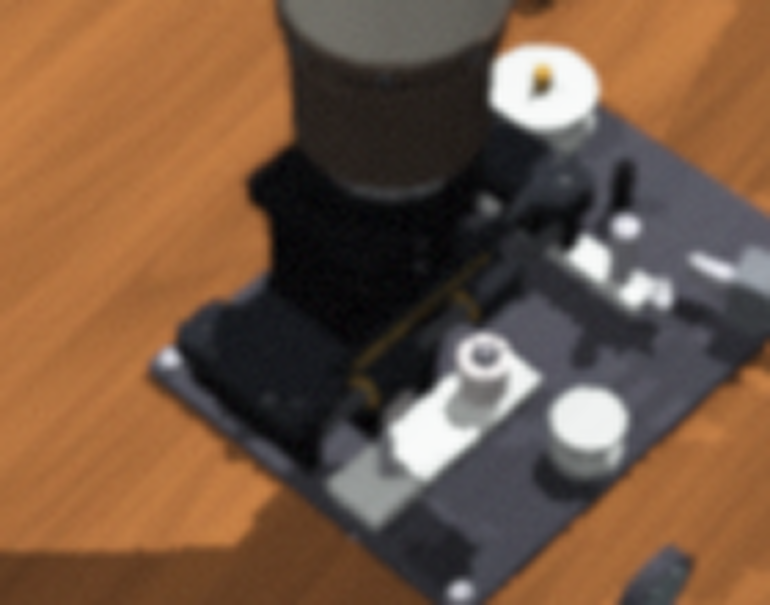

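The scene shows the held roller about (405,425) and the fixed short roller at (483,365). The post sits in shadow below, so I'll read the pixel values numerically.

Run:
```python
from h import *
im=cv2.imread("pics/s3_full.png");g=cv2.cvtColor(im,cv2.COLOR_BGR2GRAY)
print("cols 258..282");
for v in range(184,218):print(v,*[f"{x:3d}" for x in g[v,258:283]])
s=readout.sense();p=s["position"];print([px("scene",p+[0,0,z]) for z in(-2,11,24)])
im=cv2.imread("pics/s0_full.png");g=cv2.cvtColor(im,cv2.COLOR_BGR2GRAY);print("before")
for v in range(190,216):print(v,*[f"{x:3d}" for x in g[v,254:279]])
```

```text
cols 258..282
184  19  19  26  40  45  40  31  22  17  20  19  20  22  19  20  19  38  69  86 117 186 229 192 127 124
185  19  29  38  43  38  27  20  19  17  17  19  19  19  16  17  18  44  76  86 113 182 228 198 134 106
186  21  31  39  35  26  22  20  19  19  17  19  18  19  19  13  20  49  78  91 109 166 218 223 191 154
187  22  30  32  27  19  18  19  21  18  18  17  18  18  14  11  24  51  84 108 131 156 186 219 226 218
188  26  37  41  35  28  21  22  19  19  22  19  18  17  13  14  25  63 120 170 192 170 150 169 190 195
189  34  49  55  56  43  26  20  18  16  15  18  19  17  15  14  40 105 188 230 229 183 133 126 135 142
190  29  41  53  59  55  34  19  18  15  21  30  33  29  16  29  81 169 232 243 229 171 127 115 116 116
191  30  41  45  53  54  41  25  20  24  41  60  67  48  50  94 156 220 240 236 199 150 123 116 115 112
192  39  42  42  46  54  45  27  24  40  65  84  86  93 132 188 228 241 238 209 163 144 130 121 117 112
193  40  38  36  36  44  39  28  40  67  89 100 116 163 213 237 245 245 233 183 155 149 141 135 125 121
194  38  34  22  23  24  26  37  66  90 104 12
[... 4530 characters left out ...]
 229 175 146 157 200 233 243 243 236 214 160 103  68  64  75  76  77  82  81
210  61  82 128 182 222 235 228 172 160 199 232 242 243 233 200 148  98  77  69  76  78  80  81  79  79
211  48  54  80 123 167 208 217 192 202 232 243 243 232 192 131  88  71  70  77  81  79  82  80  80  77
212  45  49  57  74 106 148 190 219 233 243 242 231 185 125  82  64  69  77  76  79  81  81  79  79  80
213  42  51  57  55  66  96 144 195 230 237 228 180 118  81  68  70  76  81  79  81  81  79  77  77  79
214  48  49  50  46  51  61  89 135 183 200 167 112  78  68  73  76  78  80  82  81  81  79  79  77  79
215  67  56  49  45  44  47  56  81 114 130  99  75  66  72  75  79  80  78  83  80  78  79  78  79  78
```

Run:
```python
from h import *
o=[]
for f in("s0","s3"):
    im=cv2.imread(f"pics/{f}_full.png")[175:220,240:280]
    im=(255*(im/255.)**0.55).astype(np.uint8)
    o.append(cv2.resize(im,None,fx=10,fy=10,interpolation=cv2.INTER_NEAREST))
cv2.imwrite("pics/c3.png",np.hstack(o))
```

```text
(no output)
```

View pics/c3.png

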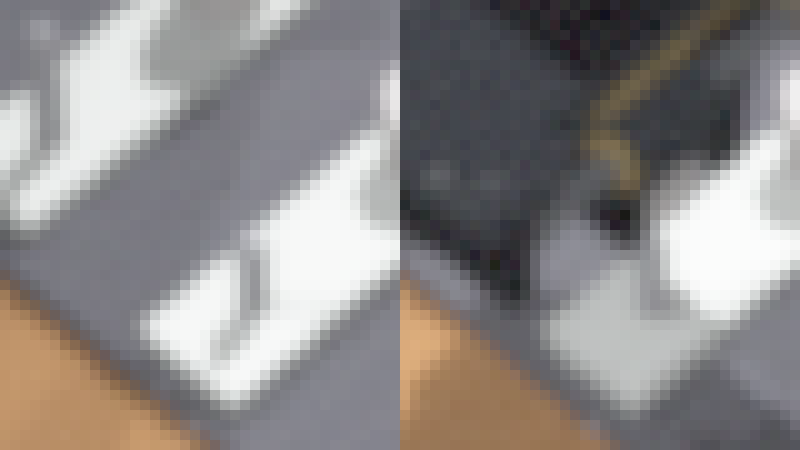

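The relative displacement from pick to place agrees between the views: scene (182.1, 209.5), top (181.9, 208.2). So the TCP target is about (606.5,-57.4). Correcting, then lowering with force checks.

```bash
python3 -m pendant '{"translation":[[0.2,-0.06,-0.08],[0.1,0,0],[0,0,0]],"twist":[[0,0,-0.1],[0,0,0],[0,0,0]]}'
python3 - <<'E'
from h import *
go([606.5,-57.4,45])
E
```

```text
time: 5.18
position: [604.4, -59.6, 60.2]
orientation: [-0.466, 0.533, 0.466, 0.531]
force: [0.7, -0.4, -0.5]
finger_gap: 0.293
t 5.18 pos [604.4 -59.6  60.2] gap 0.293 F [ 0.7 -0.4 -0.5]
axes y [-0.99  0.13  0.  ] z [ 0.13  0.99 -0.  ] q6 -1.87
d world [  2.1   2.2 -15.2] shift units now [ 0.51 -0.06  0.08] after turn [ 0.51 -0.06  0.08] turn units [-0.01 -0.04 -0.03]
```

```bash
python3 -m pendant '{"translation":[[0.05,-0.05,0.07],[0,0,0],[0.15,0,0]],"twist":[[0,0,0],[0,0,0],[0,0,0]]}'
python3 - <<'E'
from h import *
go([606.5,-57.4,45])
E
```

```text
time: 5.43
position: [606.1, -59.1, 54.5]
orientation: [-0.466, 0.533, 0.465, 0.531]
force: [-0.7, -0.3, 0.1]
finger_gap: 0.293
t 5.43 pos [606.1 -59.1  54.5] gap 0.293 F [-0.7 -0.3  0.1]
axes y [-0.99  0.13  0.  ] z [ 0.13  0.99 -0.  ] q6 -1.88
d world [ 0.4  1.7 -9.5] shift units now [ 0.32 -0.01  0.06] after turn [ 0.32 -0.01  0.06] turn units [-0.04 -0.04 -0.01]
```

```bash
python3 -m pendant '{"translation":[[0,0,0.07],[0.15,0,0],[0.2,0,0],[0,0,0]],"twist":[[0,0,0],[0,0,0],[0,0,0],[0,0,0]]}'
python3 - <<'E'
from h import *
go([606.5,-57.4,20])
E
```

```text
time: 5.77
position: [606.0, -56.9, 42.5]
orientation: [-0.466, 0.533, 0.465, 0.531]
force: [-0.0, 0.1, 0.1]
finger_gap: 0.29
t 5.77 pos [606.  -56.9  42.5] gap 0.29 F [-0.   0.1  0.1]
axes y [-0.99  0.13  0.  ] z [ 0.13  0.99 -0.  ] q6 -1.88
d world [  0.5  -0.5 -22.5] shift units now [ 0.75 -0.02 -0.01] after turn [ 0.75 -0.02 -0.02] turn units [-0.05 -0.04 -0.02]
```

The foot is well below the post tip and there is no force, so the roller is on the post. Lowering the rest of the way.

```bash
python3 -m pendant '{"translation":[[0.2,0,0],[0.2,0,0],[0.2,0,0],[0.1,0,0],[0,0,0]],"twist":[[0,0,0],[0,0,0],[0,0,0],[0,0,0],[0,0,0]]}'
```

```text
time: 6.18
position: [606.3, -56.7, 19.6]
orientation: [-0.466, 0.533, 0.465, 0.531]
force: [-2.2, 0.7, 7.0]
finger_gap: 0.29
```

```bash
python3 -m pendant '{"translation":[[0,0,0],[0,0,0],[0,0,0],[0,0,0]],"twist":[[0,0,0],[0,0,0],[0,0,0],[0,0,0]]}' 0.45
python3 -m pendant '{"translation":[[-0.5,0,0],[-0.6,0,0],[-0.9,0,0],[-0.9,0,0],[0,0,0]],"twist":[[0,0,0],[0,0,0],[0,0,0],[0,0,0],[0,0,0]]}'
python3 - <<'E'
from h import *
go([598,-231,70])
E
```

```text
time: 6.52
position: [606.5, -56.7, 19.1]
orientation: [-0.466, 0.533, 0.465, 0.531]
force: [0.7, -0.2, -0.1]
finger_gap: 0.434
time: 6.93
position: [605.0, -57.0, 106.3]
orientation: [-0.465, 0.536, 0.466, 0.529]
force: [-0.1, -0.3, 0.6]
finger_gap: 0.448
t 6.93 pos [605.  -57.  106.3] gap 0.448 F [-0.1 -0.3  0.6]
axes y [-0.99  0.13  0.01] z [ 0.13  0.99 -0.01] q6 -1.88
d world [  -7.  -174.   -36.3] shift units now [ 1.24 -0.55 -5.77] after turn [ 1.21 -0.53 -5.78] turn units [-0.03 -0.08 -0.12]
```

```bash
python3 -m pendant '{"translation":[[0,-0.1,-1],[0,-0.1,-1],[0,-0.1,-1],[0,-0.1,-1],[0,-0.1,-0.9]],"twist":[[0,0,0],[0,0,0],[0,0,0],[0,0,0],[0,0,0]]}' 0.6
python3 -m pendant '{"translation":[[0.5,0,-0.8],[0.3,0,0],[0,0,0]],"twist":[[0,0,0],[0,0,0],[0,0,0]]}'
python3 - <<'E'
from h import *
go([598,-231,12])
snap("scene","s4",(170,160,310,260),5.5)
E
```

```text
time: 7.35
position: [603.0, -203.8, 109.5]
orientation: [-0.469, 0.531, 0.468, 0.529]
force: [1.3, -0.0, -1.8]
finger_gap: 0.592
time: 7.6
position: [599.4, -234.4, 84.4]
orientation: [-0.468, 0.532, 0.465, 0.531]
force: [0.3, 0.6, -0.8]
finger_gap: 0.599
t 7.6 pos [ 599.4 -234.4   84.4] gap 0.599 F [ 0.3  0.6 -0.8]
axes y [-0.99  0.13 -0.  ] z [ 0.13  0.99 -0.  ] q6 -1.58
d world [ -1.4   3.4 -72.4] shift units now [2.41 0.06 0.11] after turn [2.41 0.06 0.11] turn units [ 0.02 -0.05  0.02]
```

View pics/s4.png

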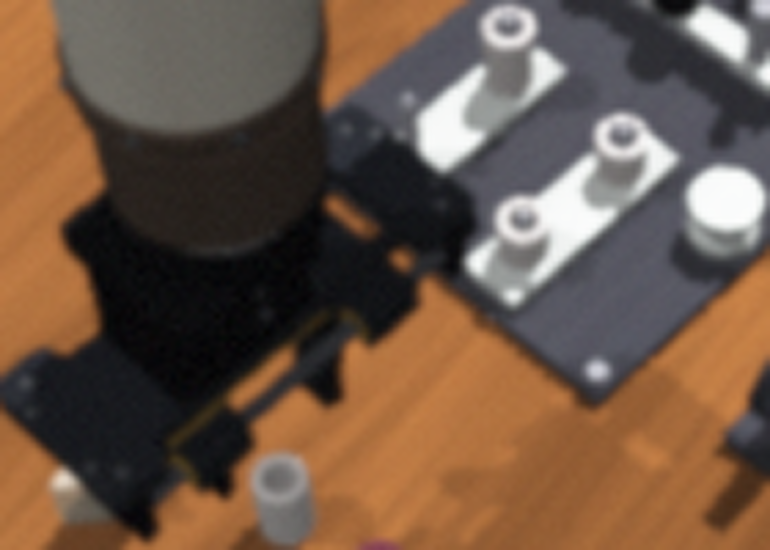

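The short roller is standing on the short rail at (520,240), looking just like its fixed neighbour. The fingers at (215,490) and (325,395) are above the long roller at (283,490). Descending.

```bash
python3 -m pendant '{"translation":[[0.3,0.05,0.1],[0,0,0]],"twist":[[0,0,0],[0,0,0]]}'
python3 -m pendant '{"translation":[[0.8,0,0],[0.8,0,0],[0.3,0,0],[0,0,0]],"twist":[[0,0,0],[0,0,0],[0,0,0],[0,0,0]]}'
python3 - <<'E'
from h import *
go([598.2,-231.2,10])
E
```

```text
time: 7.82
position: [598.6, -229.7, 75.4]
orientation: [-0.468, 0.532, 0.466, 0.53]
force: [-0.4, 0.6, 0.2]
finger_gap: 0.596
time: 8.15
position: [602.1, -225.6, 19.7]
orientation: [-0.472, 0.528, 0.466, 0.53]
force: [-0.3, 1.1, 0.5]
finger_gap: 0.601
t 8.15 pos [ 602.1 -225.6   19.7] gap 0.601 F [-0.3  1.1  0.5]
axes y [-0.99  0.12 -0.01] z [ 0.12  0.99 -0.  ] q6 -1.59
d world [-3.9 -5.6 -9.7] shift units now [ 0.32  0.11 -0.2 ] after turn [ 0.32  0.1  -0.2 ] turn units [ 0.15 -0.06  0.11]
```

```bash
python3 -m pendant '{"translation":[[0.1,0.11,-0.2],[0.2,0,0],[0,0,0]],"twist":[[0.15,0,0.1],[0,0,0],[0,0,0]]}'
python3 - <<'E'
from h import *
go([598.2,-231.2,10])
E
```

```text
time: 8.4
position: [599.4, -230.2, 12.1]
orientation: [-0.469, 0.532, 0.465, 0.531]
force: [0.1, -0.3, -0.5]
finger_gap: 0.6
t 8.4 pos [ 599.4 -230.2   12.1] gap 0.6 F [ 0.1 -0.3 -0.5]
axes y [-0.99  0.13 -0.  ] z [ 0.13  0.99 -0.  ] q6 -1.59
d world [-1.2 -1.  -2.1] shift units now [ 0.07  0.04 -0.04] after turn [ 0.07  0.04 -0.04] turn units [ 0.03 -0.07  0.04]
```

```bash
python3 -m pendant '{"translation":[[0.05,0.04,-0.03],[0,0,0],[0,0,0],[0,0,0],[0,0,0]],"twist":[[0,0,0],[0,0,0],[0,0,0],[0,0,0],[0,0,0]]}' 0.15 20
python3 -m pendant '{"translation":[[0,0,0],[0,0,0]],"twist":[[0,0,0],[0,0,0]]}'
python3 -m pendant '{"translation":[[-0.8,0,0],[-0.8,0,0],[-0.8,0,0],[-0.8,0,0],[0,0,0]],"twist":[[0,0,0],[0,0,0],[0,0,0],[0,0,0],[0,0,0]]}'
```

```text
time: 8.82
position: [599.8, -231.8, 13.6]
orientation: [-0.47, 0.531, 0.463, 0.532]
force: [-0.5, 0.2, -0.2]
finger_gap: 0.304
time: 8.98
position: [600.0, -231.9, 14.1]
orientation: [-0.47, 0.53, 0.463, 0.532]
force: [0.1, 0.6, 0.1]
finger_gap: 0.295
time: 9.4
position: [597.5, -231.2, 111.2]
orientation: [-0.468, 0.532, 0.465, 0.53]
force: [0.0, -0.9, 0.4]
finger_gap: 0.3
```

```bash
python3 - <<'E'
from h import *
go([528.7,-44.4,92])
E
python3 -m pendant '{"translation":[[0,0.5,0.9],[0,0.5,0.9],[0,0.5,0.9],[0,0.5,0.9],[0,0.5,0.9]],"twist":[[0,0,0],[0,0,0],[0,0,0],[0,0,0],[0,0,0]]}'
python3 - <<'E'
from h import *
go([528.7,-44.4,92])
E
```

```text
t 9.4 pos [ 597.5 -231.2  111.2] gap 0.3 F [ 0.  -0.9  0.4]
axes y [-0.99  0.13 -0.  ] z [ 0.13  0.99 -0.01] q6 -1.59
d world [-68.8 186.8 -19.2] shift units now [0.6  3.08 5.88] after turn [0.64 3.09 5.87] turn units [ 0.02 -0.08  0.03]
time: 9.82
position: [541.6, -88.1, 110.5]
orientation: [-0.468, 0.533, 0.46, 0.534]
force: [0.3, 1.0, -0.1]
finger_gap: 0.294
t 9.82 pos [541.6 -88.1 110.5] gap 0.294 F [ 0.3  1.  -0.1]
axes y [-0.99  0.14 -0.01] z [ 0.14  0.99 -0.01] q6 -1.86
d world [-12.9  43.7 -18.5] shift units now [0.61 0.63 1.39] after turn [0.62 0.62 1.39] turn units [-0.12 -0.08  0.13]
```

```bash
python3 -m pendant '{"translation":[[0,0.3,0.7],[0.2,0.25,0.6],[0,0,0],[0,0,0]],"twist":[[-0.1,0,0.1],[0,0,0],[0,0,0],[0,0,0]]}'
python3 - <<'E'
from h import *
go([528.7,-44.4,92])
E
```

```text
time: 10.15
position: [526.4, -40.8, 103.6]
orientation: [-0.469, 0.532, 0.467, 0.529]
force: [0.0, -0.5, 0.5]
finger_gap: 0.294
t 10.15 pos [526.4 -40.8 103.6] gap 0.294 F [ 0.  -0.5  0.5]
axes y [-0.99  0.13  0.  ] z [ 0.13  0.99 -0.  ] q6 -1.93
d world [  2.3  -3.6 -11.6] shift units now [ 0.39 -0.09 -0.11] after turn [ 0.39 -0.09 -0.11] turn units [ 0.08 -0.07 -0.  ]
```

```bash
python3 -m pendant '{"translation":[[0.3,-0.08,-0.1],[0,0,0],[0,0,0]],"twist":[[0,0,0],[0,0,0],[0,0,0]]}'
python3 - <<'E'
from h import *
go([528.7,-44.4,75])
E
```

```text
time: 10.4
position: [529.2, -45.6, 93.6]
orientation: [-0.469, 0.532, 0.466, 0.529]
force: [-0.0, 0.3, -0.2]
finger_gap: 0.291
t 10.4 pos [529.2 -45.6  93.6] gap 0.291 F [-0.   0.3 -0.2]
axes y [-0.99  0.13 -0.  ] z [ 0.13  0.99 -0.  ] q6 -1.92
d world [ -0.5   1.2 -18.6] shift units now [0.62 0.02 0.04] after turn [0.62 0.02 0.04] turn units [ 0.06 -0.07  0.  ]
```

```bash
python3 -m pendant '{"translation":[[0.2,0.02,0.04],[0.2,0,0],[0.15,0,0],[0,0,0]],"twist":[[0,0,0],[0,0,0],[0,0,0],[0,0,0]]}'
python3 - <<'E'
from h import *
go([528.7,-44.4,65])
E
```

```text
time: 10.73
position: [528.9, -46.9, 74.7]
orientation: [-0.467, 0.533, 0.465, 0.53]
force: [-0.2, -0.4, 0.6]
finger_gap: 0.293
t 10.73 pos [528.9 -46.9  74.7] gap 0.293 F [-0.2 -0.4  0.6]
axes y [-0.99  0.13  0.  ] z [ 0.13  0.99 -0.01] q6 -1.93
d world [-0.2  2.5 -9.7] shift units now [0.32 0.02 0.08] after turn [0.32 0.02 0.08] turn units [-0.   -0.07 -0.01]
```

```bash
python3 -m pendant '{"translation":[[0.1,0,0.08],[0.2,0,0],[0.1,0,0],[0,0,0]],"twist":[[0,0,0],[0,0,0],[0,0,0],[0,0,0]]}'
```

```text
time: 11.07
position: [529.1, -44.7, 60.9]
orientation: [-0.467, 0.534, 0.465, 0.53]
force: [-1.1, 0.0, -0.3]
finger_gap: 0.295
```

```bash
python3 -m pendant '{"translation":[[0.25,0,0],[0.25,0,0],[0.2,0,0],[0.1,0,0],[0,0,0]],"twist":[[0,0,0],[0,0,0],[0,0,0],[0,0,0],[0,0,0]]}'
```

```text
time: 11.48
position: [528.9, -44.6, 34.2]
orientation: [-0.467, 0.534, 0.465, 0.53]
force: [0.4, 0.7, -0.0]
finger_gap: 0.292
```

```bash
python3 -m pendant '{"translation":[[0.1,0,0],[0.05,0,0],[0,0,0]],"twist":[[0,0,0],[0,0,0],[0,0,0]]}'
```

```text
time: 11.73
position: [529.8, -44.5, 31.9]
orientation: [-0.468, 0.533, 0.465, 0.529]
force: [0.6, 0.8, -0.3]
finger_gap: 0.295
```

```bash
python3 -m pendant '{"translation":[[0.1,0,0],[0.08,0,0],[0,0,0]],"twist":[[0,0,0],[0,0,0],[0,0,0]]}'
```

```text
time: 11.98
position: [530.2, -44.5, 31.7]
orientation: [-0.469, 0.532, 0.465, 0.529]
force: [-1.5, -0.6, -0.5]
finger_gap: 0.294
```

```bash
python3 -m pendant '{"translation":[[0,0,0],[0,0,0],[0,0,0],[0,0,0]],"twist":[[0,0,0],[0,0,0],[0,0,0],[0,0,0]]}' 0.45
python3 -m pendant '{"translation":[[-0.5,0,0],[-0.7,0,0],[-0.8,0,0],[-0.8,0,0],[0,0,0]],"twist":[[0,0,0],[0,0,0],[0,0,0],[0,0,0],[0,0,0]]}'
python3 - <<'E'
from h import *
go([632,77,115])
E
```

```text
time: 12.32
position: [530.8, -44.4, 31.5]
orientation: [-0.47, 0.532, 0.465, 0.53]
force: [-0.7, 0.4, -0.0]
finger_gap: 0.433
time: 12.73
position: [529.5, -44.4, 114.8]
orientation: [-0.468, 0.534, 0.466, 0.527]
force: [0.9, 1.1, 0.3]
finger_gap: 0.453
t 12.73 pos [529.5 -44.4 114.8] gap 0.453 F [0.9 1.1 0.3]
axes y [-0.99  0.13  0.  ] z [ 0.13  0.99 -0.01] q6 -1.93
d world [102.5 121.4   0.2] shift units now [-0.06 -2.87  4.45] after turn [-0.01 -2.86  4.46] turn units [ 0.06 -0.14 -0.07]
```

```bash
python3 -m pendant '{"translation":[[0,-0.7,0.9],[0,-0.7,0.9],[0,-0.7,0.9],[0,-0.8,1],[0,0,0]],"twist":[[0,0,0],[0,0,0],[0,0,0],[0,0,0],[0,0,0]]}' 0 20
python3 - <<'E'
from h import *
go([631.5,68,42])
s=snap("scene","s5",(220,115,350,215),6)
print("tcp px",px("scene",readout.sense()["position"]))
E
```

```text
time: 13.15
position: [632.6, 56.7, 112.8]
orientation: [-0.467, 0.535, 0.465, 0.529]
force: [0.5, -0.3, -0.6]
finger_gap: 0.157
t 13.15 pos [632.6  56.7 112.8] gap 0.157 F [ 0.5 -0.3 -0.6]
axes y [-0.99  0.13  0.  ] z [ 0.13  0.99 -0.01] q6 -2.05
d world [ -1.1  11.3 -70.8] shift units now [2.36 0.08 0.39] after turn [2.36 0.09 0.37] turn units [-0.02 -0.11 -0.05]
tcp px [297.8 160.3]
```

View pics/s5.png

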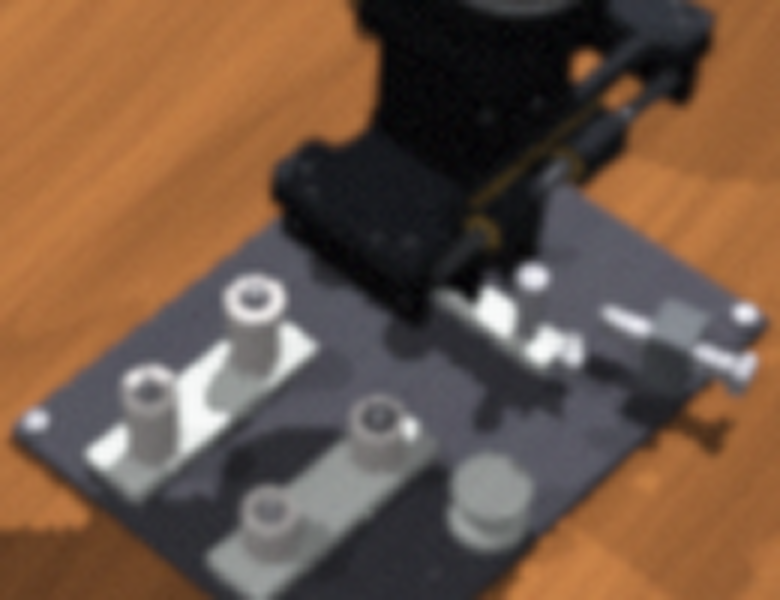

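Both rollers now stand on their rails like their fixed neighbours: long at (150,415), short at (270,525). The push post is at (533,277). Descending on its -y side.

```bash
python3 -m pendant '{"translation":[[0.6,0.08,0.15],[0.6,0,0],[0.6,0,0],[0.5,0,0],[0,0,0]],"twist":[[0,0,0],[0,0,0],[0,0,0],[0,0,0],[0,0,0]]}'
python3 - <<'E'
from h import *
go([633,80,42])
E
```

```text
time: 13.62
position: [625.0, 58.0, 37.8]
orientation: [-0.465, 0.538, 0.466, 0.527]
force: [-0.9, -0.7, -0.5]
finger_gap: 0.007
t 13.62 pos [625.   58.   37.8] gap 0.007 F [-0.9 -0.7 -0.5]
axes y [-0.99  0.13  0.01] z [ 0.13  0.99 -0.01] q6 -2.06
d world [ 8.  22.   4.2] shift units now [-0.15 -0.17  0.76] after turn [-0.14 -0.17  0.76] turn units [-0.05 -0.14 -0.15]
```

```bash
python3 -m pendant '{"translation":[[-0.2,-0.2,0.2],[-0.05,-0.1,0.3],[0,0,0.2],[0,0,0]],"twist":[[0,0,-0.15],[0,0,0],[0,0,0],[0,0,0]]}'
python3 - <<'E'
from h import *
go([633,85,42])
E
```

```text
time: 13.95
position: [637.6, 77.9, 46.9]
orientation: [-0.468, 0.535, 0.462, 0.53]
force: [-0.2, 0.2, 0.2]
finger_gap: 0.003
t 13.95 pos [637.6  77.9  46.9] gap 0.003 F [-0.2  0.2  0.2]
axes y [-0.99  0.14 -0.  ] z [ 0.14  0.99 -0.01] q6 -2.09
d world [-4.6  7.1 -4.9] shift units now [0.16 0.19 0.22] after turn [0.16 0.18 0.22] turn units [-0.07 -0.15  0.02]
```

```bash
python3 -m pendant '{"translation":[[0.1,0.1,0.2],[0.05,0.1,0.2],[0,0.05,0.2],[0,0.05,0.2],[0,0,0]],"twist":[[0,0,0],[0,0,0],[0,0,0],[0,0,0],[0,0,0]]}'
python3 - <<'E'
from h import *
go([629.4,129,42])
E
```

```text
time: 14.37
position: [635.2, 101.3, 46.2]
orientation: [-0.471, 0.534, 0.459, 0.531]
force: [1.9, -6.3, -1.7]
finger_gap: 0.006
t 14.37 pos [635.2 101.3  46.2] gap 0.006 F [ 1.9 -6.3 -1.7]
axes y [-0.99  0.13 -0.01] z [ 0.13  0.99 -0.01] q6 -2.14
d world [-5.8 27.7 -4.2] shift units now [0.12 0.32 0.89] after turn [0.14 0.31 0.89] turn units [-0.05 -0.2   0.15]
```

Contact at -6 N, as the spring should give. Continuing along the arc.

```bash
python3 -m pendant '{"translation":[[0.1,0.15,0.2],[0.05,0.1,0.25],[0,0.05,0.25],[0,0,0]],"twist":[[0,-0.1,0.15],[0,0,0],[0,0,0],[0,0,0]]}'
python3 - <<'E'
from h import *
go([629.4,129,42])
E
```

```text
time: 14.7
position: [632.9, 112.2, 46.2]
orientation: [-0.472, 0.537, 0.458, 0.529]
force: [0.1, -0.1, -1.7]
finger_gap: 0.001
t 14.7 pos [632.9 112.2  46.2] gap 0.001 F [ 0.1 -0.1 -1.7]
axes y [-0.99  0.13 -0.01] z [ 0.13  0.99 -0.02] q6 -2.16
d world [-3.5 16.8 -4.2] shift units now [0.13 0.19 0.54] after turn [0.14 0.19 0.54] turn units [-0.06 -0.3   0.1 ]
```

Force dropped to near zero around the click, so I need to look.

```bash
python3 -m pendant '{"translation":[[0,0,0]],"twist":[[0,0,0]]}'
python3 - <<'E'
from h import *
print("tcp px",px("scene",readout.sense()["position"]))
s=snap("scene","s6",(265,115,365,190),7.5)
E
```

```text
time: 14.78
position: [632.7, 111.1, 46.3]
orientation: [-0.472, 0.537, 0.458, 0.528]
force: [2.6, -6.3, -1.0]
finger_gap: 0.005
tcp px [308.2 163.7]
```

View pics/s6.png

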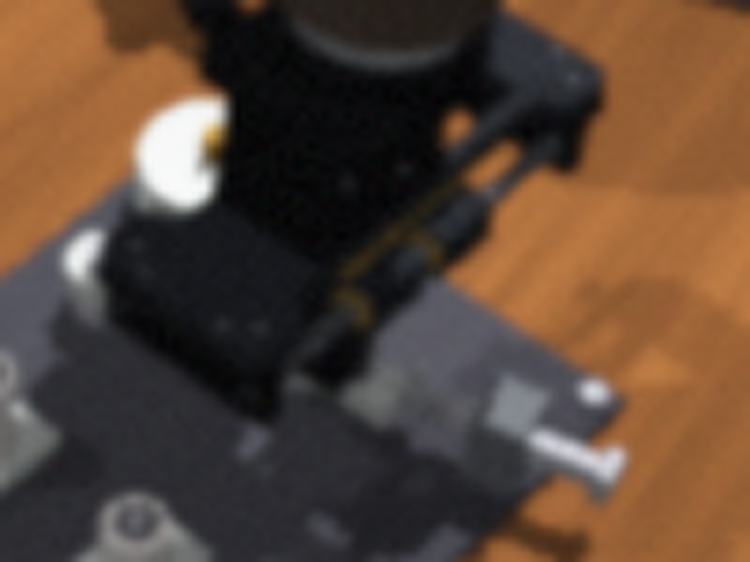

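The arm end has swung to crop (375,395), near the pawl, and the force is back at -6 N, so that was the momentary release at the click. Continuing to about 0.43.

```bash
python3 -m pendant '{"translation":[[0.1,0.15,0.3],[0.05,0.1,0.3],[0,0.05,0.2],[0,0,0]],"twist":[[0,-0.2,0.1],[0,0,0],[0,0,0],[0,0,0]]}'
python3 - <<'E'
from h import *
go([629.4,129,42])
E
```

```text
time: 15.17
position: [628.9, 129.1, 45.2]
orientation: [-0.47, 0.537, 0.46, 0.529]
force: [3.3, -8.1, -0.8]
finger_gap: 0.008
t 15.17 pos [628.9 129.1  45.2] gap 0.008 F [ 3.3 -8.1 -0.8]
axes y [-0.99  0.14 -0.  ] z [ 0.14  0.99 -0.02] q6 -2.18
d world [ 0.5 -0.1 -3.2] shift units now [ 0.11 -0.02  0.  ] after turn [ 0.11 -0.02 -0.  ] turn units [-0.08 -0.24  0.05]
```

Run:
```python
from h import *
def cc(n,f,x0,y0,w,h,k):
    im=optics.get_image(n)[:,:,::-1].copy();cv2.imwrite(f"pics/{f}_full.png",im)
    im=(255*(im[y0:y0+h,x0:x0+w]/255.)**0.6).astype(np.uint8);return cv2.resize(im,None,fx=k,fy=k,interpolation=cv2.INTER_CUBIC)
a=cc("scene","s7",285,130,66,66,6);b=cc("top","t7",160,135,66,66,6)
cv2.imwrite("pics/c7.png",np.hstack([a,b]))
pv=np.array([527.2,118.4])
for th in(.28,.36,.43,.5):
    for r in(110,):
        q=pv+r*np.array([np.cos(th+YAW),np.sin(th+YAW)]);print(th,q,[((px("scene",[*q,z])-[285,130])*6).round() for z in(32,72)],[((px("top",[*q,z])-[160,135])*6).round()+[396,0] for z in(32,72)])
```

```text
0.28 [635.98120238 134.72942155] [array([169., 194.]), array([178., 138.])] [array([628., 247.]), array([616., 232.])]
0.36 [634.32832742 143.37041176] [array([176., 181.]), array([185., 125.])] [array([611., 251.]), array([598., 235.])]
0.43 [632.31946848 150.80211948] [array([181., 170.]), array([190., 113.])] [array([597., 254.]), array([583., 239.])]
0.5 [629.79573443 158.07512164] [array([184., 158.]), array([193., 101.])] [array([583., 260.]), array([568., 245.])]
```

View pics/c7.png

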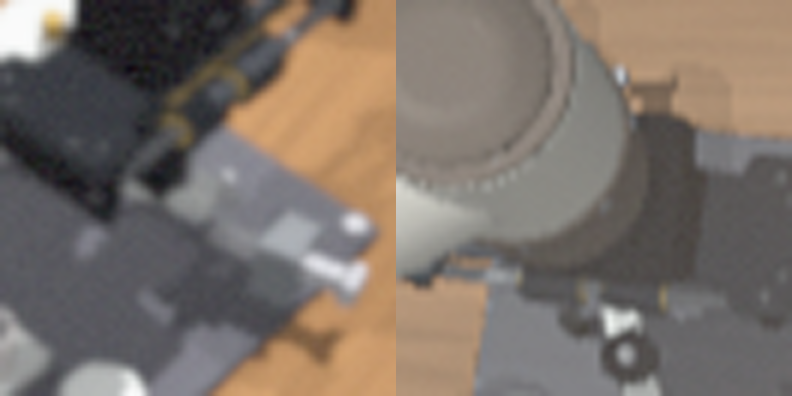

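In the top crop the idler is visible at (625,355) with bits of the bar. Converting it to an arm angle.

Run:
```python
from h import *
g=cv2.cvtColor(cv2.imread("pics/t7_full.png"),cv2.COLOR_BGR2GRAY)[186:204,189:208]
ys,xs=np.nonzero(g<55);print(len(xs))
for c in((160+(625-396)/6,135+355/6),(xs.mean()+189,ys.mean()+186)):
    i=onz("top",*c,50);pv=np.array([528,120.3])
    d=i[:2]-pv;r0=np.array([579.9,112.6])-pv
    print(i,np.hypot(*d),"angle rel yaw",np.arctan2(d[1],d[0])-YAW,"rel rest idler",np.arctan2(d[1],d[0])-np.arctan2(r0[1],r0[0]))
for r in g:print(*[f"{x:3d}" for x in r])
```

```text
91
[577.6 133.2  50. ] 51.25007317067949 angle rel yaw 0.3854435958118749 rel rest idler 0.4017314337752455
[583.2 135.   50. ] 57.12381289795005 angle rel yaw 0.39126409676701196 rel rest idler 0.4075519347303826
 44  53  70  73  74 109 135  99  69  69  75  43  39  40  40  57  63  74  73
 45  53  67  61  63 120 202 170 148 157 167  92  48  45  44  47  57  72  81
 42  44  44  43  44  94 213 199 189 194 173 112  61  54  54  53  57  58  69
 39  36  32  38  41  78 204 198 158 142  99  96  59  56  56  57  57  58  57
 43  35  36  43  45  64 161 147  90  54  44  66  48  56  58  56  58  57  57
 70  58  68  65  64  55  68  53  35  33  34  36  37  49  56  58  57  57  56
 84  78  86  81  78  53  34  31  61  75  49  36  38  43  50  59  58  58  57
 84  84  85  85  82  45  31  46 104 114  77  39  38  37  42  60  60  57  59
 81  83  82  83  84  41  32  45 107 120  81  41  38  38  40  60  60  59  59
 83  82  83  85  84  49  37  37  66  87  60  38  38  38  38  60  57  59  57
 83  82  84  84  84  58  38  33  38  43  40  36  39  36  44  56  57  57  59
 84  84  84  85  85  71  59  41  35  37  32  38  39  66  56  55  57  58  57
 84  85  85  86  87  86  79  67  42  51  46  60  72 115  80  56  59  58  59
 85  85  84  84  85  85  86  83  66 108 105 110 114 135 104  59  57  58  59
 85  85  85  84  84  85  84  84  83 131 132 131 133 135 127  65  54  58  59
 75  86  85  86  84  84  83  82  85 123 132 130 131 134 138  69  53  60  59
 57  71  73  74  84  84  85  84  82 102 131 129 129 135 138  80  54  58  58
 51  57  58  59  72  74  84  84  79  78 132 131 129 132 135 104  59  56  57
```

```bash
python3 -m pendant '{"translation":[[0.05,0.03,0.15],[0,0,0],[0,0,0],[0,0,0]],"twist":[[0,0,0],[0,0,0],[0,0,0],[0,0,0]]}'
python3 -m pendant '{"translation":[[0,0,0],[0,0,0],[0,0,0],[0,0,0]],"twist":[[0,0,0],[0,0,0],[0,0,0],[0,0,0]]}'
```

```text
time: 15.6
position: [628.8, 125.5, 45.7]
orientation: [-0.472, 0.54, 0.457, 0.527]
force: [3.2, -8.8, -1.0]
finger_gap: 0.009
time: 15.93
position: [629.4, 118.7, 46.0]
orientation: [-0.473, 0.543, 0.454, 0.525]
force: [2.6, -7.8, -1.9]
finger_gap: 0.007
```

Zero rows re-target the measured pose, so the arm yields to the spring by about 1.7 mm per row. The last row must therefore be a push.

```bash
python3 -m pendant '{"translation":[[0,0.05,0.3],[0,0.05,0.3],[0.05,0.03,0.25],[0,0,0.15]],"twist":[[0,-0.2,0.2],[0,-0.2,0.1],[0,0,0],[0,0,0]]}'
python3 - <<'E'
from h import *
for i in range(8):
    optics.get_image("top"); s=readout.sense(); print(round(s["time"],2),s["position"].round(1),s["force"].round(1))
E
```

```text
time: 16.27
position: [624.7, 138.0, 45.9]
orientation: [-0.461, 0.548, 0.465, 0.52]
force: [0.1, -10.8, 1.0]
finger_gap: 0.006
16.32 [624.7 138.3  45.8] [ -0.7 -10.5   4. ]
16.37 [624.8 138.   45.8] [ -1.3 -10.4   3.9]
16.42 [624.8 137.9  45.8] [ -1.3 -11.    4. ]
16.47 [624.9 137.8  45.8] [ -1.  -10.5   4. ]
16.52 [624.9 137.7  45.8] [ -0.2 -11.2   4.7]
16.57 [624.9 137.7  45.8] [  0.  -10.    3.7]
16.62 [624.9 137.7  45.7] [ -0.4 -10.8   3.4]
16.67 [624.9 137.7  45.8] [  0.1 -10.2   3.3]
```

```bash
python3 -m pendant '{"translation":[[0,0,-0.1]],"twist":[[0,0,0]]}'
python3 - <<'E'
from h import *
for i in range(12):
    optics.get_image("scene"); s=readout.sense(); 
    if i%3==2:print(round(s["time"],2),s["position"].round(1),s["force"].round(1))
im=optics.get_image("top")[:,:,::-1].copy();cv2.imwrite("pics/t8_full.png",im)
g=cv2.cvtColor(im,cv2.COLOR_BGR2GRAY)[184:206,184:208]
for r in g:print(*[f"{x:3d}" for x in r])
a=cv2.resize(im[130:245,160:290],None,fx=3,fy=3,interpolation=cv2.INTER_CUBIC)
b=optics.get_image("scene")[:,:,::-1];b=cv2.resize(b[125:240,215:345],None,fx=3,fy=3,interpolation=cv2.INTER_CUBIC)
cv2.imwrite("pics/c8.png",(255*(np.hstack([a,b])/255.)**.7).astype(np.uint8))
E
```

```text
time: 16.75
position: [624.8, 133.0, 46.5]
orientation: [-0.462, 0.549, 0.464, 0.52]
force: [4.1, -7.8, 0.0]
finger_gap: 0.004
16.9 [624.7 132.4  46.5] [ 2.7 -8.3  1.9]
17.05 [624.6 132.5  46.5] [ 2.8 -9.1  1.2]
17.2 [624.7 132.6  46.6] [ 3.  -9.1  1.9]
17.35 [624.6 132.6  46.5] [ 3.9 -9.5  1.4]
 41  41  42  42  51  57  70  70  48  41  42  44  44  43  43  43  41  48  78  66  66  65  64  60
 44  45  42  38  43  49  80  80  45  38  37  39  42  41  42  43  41  45  76  70  70  69  67  65
 70  70  60  43  38  42  73  85  53  43  65  42  40  42  41  42  39  42  66  60  60  60  58  59
 85  85  75  48  40  43  54  71  54  73 177  96  69  82  67  65  42  39  50  57  56  56  55  55
 83  84  78  48  43  45  42  43  40  76 192 118  98 108  98  97  56  48  49  58  58  58  57  57
 83  82  83  62  44  39  37  30  36  55 121 107  89  91  94 101  65  55  59  58  57  59  56  56
 84  84  85  79  60  44  33  35  41  49  68  88  58  54  57  71  56  51  58  58  58  58  57  57
 84  84  84  86  78  69  59  68  66  65  53  55  35  34  34  37  42  41  57  58  58  57  56  56
 85  83  83  85  85  85  79  86  82
[... 608 characters left out ...]
  86 116  66  58  56  59  58
 78  84  84  85  85  85  84  85  85  87  86  86  73  89 102 103 110 124 136  71  55  58  58  58
 72  76  83  85  86  85  86  85  85  85  84  86  85 103 133 134 131 135 136  88  57  57  59  58
104  76  65  69  72  75  87  86  84  87  84  83  81  82 132 132 131 133 134 120  63  54  58  60
184 145  87  55  52  58  72  72  73  84  85  86  82  79 135 132 130 130 136 135  67  53  58  57
225 209 182 116  58  52  58  58  61  74  74  84  84  84 116 131 130 130 134 137  80  54  57  58
221 223 227 193 105  53  53  57  57  59  60  74  84  82  87 133 132 130 133 136 110  60  55  59
217 219 223 227 187  85  54  55  58  59  57  63  84  82  79 133 132 131 132 134 130  64  55  59
```

View pics/c8.png

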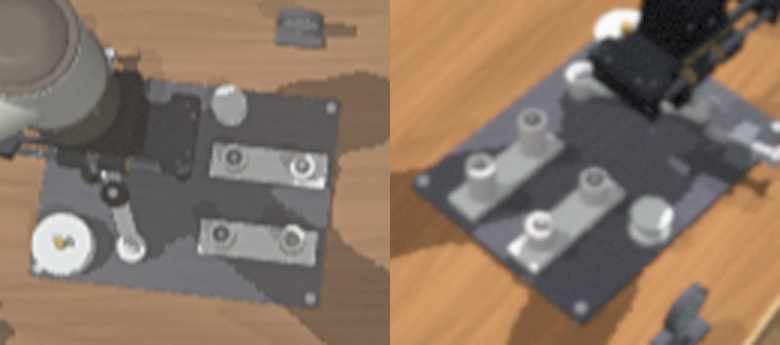

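Top view: all four posts carry their rollers, and the arm (idler at (115,195)) is swung well over towards the stop. The idler has moved on about 0.75 px, to an angle of about 0.43–0.45. The hold is steady at y = 132.6 with about 9.5 N. Handing in.

```bash
python3 -c "
from rig import workorder;print(workorder.hand_in())"
```

```text
the job is handed in; nothing more can be done
None
```

I put both rollers on their posts and let them go: the short one in the far row (short posts) and the long one in the near row (long posts). I then pushed the tensioner past its click with the closed fingers and handed the job in at about 17.5 s, still holding it there.

**Rollers:** In the last pictures from both cameras, each roller stands on its rail at the same height as its fixed neighbour. The short one met the rail with 7 N. The long one showed no clear contact force, but it stopped at the height expected for sitting on the rail.

**Tensioner:** The hold was steady for 0.6 s, with about 9.5 N of spring force at the post. The top camera and the force both put the arm at about 0.43–0.45 rad, past the 0.36 needed and short of the stop. That camera estimate is only good to about ±0.05.
- **First hold:** it crept back under the spring, to roughly 0.33 by estimate, so I pushed again.
- **Second push:** it came close to the stop, at about 0.49 and 10.5 N, and I backed off 5 mm.
- **Click:** I inferred it from the push force dropping briefly to zero; I did not see the pawl itself.

**Other things on the bench:** I didn't touch any of them, but I didn't check each one again at the end.

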